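# Empty the tipping beaker, swing it upright and pin it

### The arm

A 6-joint arm with a two-finger parallel gripper is mounted at the origin on a cart in front of the work surface, level with it; the furniture and walls round the work are solid. World frame = base frame: x ahead of the robot, y to its left, z up, the work surface at z = 0. Lengths are in m, angles in degrees, forces in N, time in s.
With the tool pointing down it reaches from about 0.4 to 0.825 m from the base axis. Payload 7 kg.
Tool frame: the origin (TCP) lies midway between the tips of the shut fingers; the grasp point (between the pads) lies 19 mm behind it; z points along the fingers, y is the line along which they close (so a half turn about z gives the same grasp; the last joint's range is limited). The gripper opens to 88 mm and grips with 3 to 60 N. Pads are 19 mm wide; open, the fingers measure 130 mm over their backs; the gripper's body (78 mm by 193 mm) begins 47 mm behind the grasp point.
Start: joints at [90.418, 20.546, 0.682, 0, -70.136, -16.507], TCP at [0.187, 0.649, 0.227] pointing down, gripper open.
Joint ranges: [-176.03, 176.03], [-82.01, 121.73], [-58.28, 71.71], [-173.87, 95.51], [-174.79, -0.11], [-173.66, 173.66]. Speed limits (degrees/s): [136.94, 136.94, 172.46, 180, 180, 180].

### API

Orientations are given as [roll, pitch, yaw] about the fixed x, y, z axes, in that order (R = Rz(yaw) Ry(pitch) Rx(roll)).
In Python, from plant import ctrl gives the robot as it stands.
- The arm moves only by the tool step_arm, never from a script. Its argument "rows" is a list of rows, each a list of 3 entries, a list of its own where there are three numbers: the closure, from 0 (fully open) to 1 (shut), then the shift along the world's x, y, z in mm, then the turn, a rotation vector about the world's x, y, z in rad. A call has exactly 5 rows; each row is the pose to reach, as a shift and turn from the pose commanded when the call began; what a row does not reach only later rows make up. A row lasts 1/12 s, in which the tool goes at most 41.7 mm and 7.16 degrees, less where a joint would pass 70% of its speed; a pose out of reach is approached as far as the arm can. A call with a gripper value outside its range is refused whole. The fingers move at their own pace and stop on an object; the grip force is fixed at half the most. Time passes only in rows, so rows that repeat a pose let the fingers close, or fill a call up. It gives the time, the measured TCP pose, the force, the opening and the grip force at its end, in the units of the state.
- ctrl.get_obs(): the state, without advancing time (a new reading comes with each control period).
- ctrl.snapshot(name): name is "scene" or "top" or "wrist"; returns the picture (480x640x3 uint8, red, green, blue); there is no depth.
- ctrl.camera_model(name): a dict with "intrinsics" (3x3 intrinsics, pixels), "distortion" ([k1, k2, p1, p2, k3] as OpenCV has them; the pictures are not rectified), "R" (3x3) and "t" (3): a world point X has camera coordinates R X + t. Camera axes: x right, y down, z forward; pixel columns grow to the right and rows downward; lengths in m; the calibration is good to about 2 mm. A picture is of the moment at which its call begins: read the wrist's pose just before it. camera_model takes no time and is no camera call; for the wrist camera it gives the pose at the moment of the call.
- ctrl.close_job(): hands the job in; it is judged then, once.
The state is a dict: "clock": time; "joint_pos": joint angles; "qvel": joint speeds; "tau": joint torques, N m; "tool_pos": TCP position; "orientation": TCP orientation; "force": force on the tool from outside, world axes, zero at the start; "moment": the same for the moment, N m; "opening": finger opening in m; "gripper_force": force on a finger pad.
Only numpy, scipy, OpenCV 4.12 (cv2) and the standard library are available. Lean on these libraries where they do the work, as an engineer would, in place of code of your own. Each camera call takes 0.05 s, during which the arm holds its last target. There are 200 camera calls.

### The job

Tip the glass beaker over by the red crank handle so that all three black rubber stoppers drop into the metal tray below it, then crank it back fully upright against its stop. Take the steel locking pin with the black grip out of its blue holder and thread it from above through the brass bushing on the beaker's cradle and then through the brass bushing of the frame below, and finish while holding it there: still gripped, at rest, its tip showing below the lower bushing by about 2 cm but hanging clear of the base plate. Leave the two jars and the blue-capped tube where they stand.

Things in the scene. Friction and masses are not known exactly. Their poses are not given: they have to be found in the camera images.
- station: Fixed tipping station. Origin on the worktop below the middle of the hinge axis, z up. x: the way the beaker tips (about to the robot's right, +-0.25 rad); y: along the hinge, away from the crank, which is on the robot's side. Grey base plate 290 x 175 mm (x -125..165), 10 mm thick; on it an aluminium tray, x -35..155, y -65..65, floor at z 14, rim at z 62 mm; posts 145 mm tall at y +-74.
- cradle (a joint): Tilt of the beaker's cradle, rad: 0 = upright on a hard stop; grows to 2.7 (hard stop, mouth steeply down over the tray) as its top swings towards station +x. Stiff hinge: stays where it is left; needs about 3 to 5 N at the crank handle. The stoppers slide out only when tipped well past horizontal (2.3 to 2.7).
- hinge_axis (a point): The middle of the hinge axis, 130 mm above the worktop; the axis runs along the station's y. The beaker (clear glass, 64 mm across, 80 mm tall, open top) is clamped in the cradle here, its floor 45 mm below the axis, its rim 35 mm above it.
- crank_grip (a point): Middle of the red crank handle: round bar 14 mm thick, 62 mm long, parallel to the hinge axis, 65 mm from it, moving with the cradle. Station frame, mm, at joint value q: x = 65 sin(q - 1.35), y = -124, z = 130 + 65 cos(q - 1.35), so it passes over the top. The bar can turn within a grip that keeps pointing down.
- upper_hole (a point): Centre of the top mouth of the upper brass bushing, on the lug of the tipping cradle (moves with it). Bore 15 mm, 16 mm deep, outside 29 mm. With the cradle upright it lies at x -90, y 0, z 120.5 mm in the station's frame, its bore vertical and in line with the lower bushing.
- lower_hole (a point): Centre of the bottom mouth of the lower brass bushing, fixed in the frame: station x -90, y 0, z 55 mm. Bore 15 mm, vertical, 16 mm deep (55 to 71 mm). The base plate's top is 45 mm below this point (z 10 mm).
- pin: Loose locking pin, about 0.11 kg, standing in the holder. Origin at the centre of its tip, z axis along it towards the grip. Steel shaft 12 mm thick, tip tapered to 6 mm over the last 10 mm; black round grip 20 mm thick, from 125 to 170 mm above the tip. Let go in the bushings it drops to the base plate.
- pin_shoulder (a point): On the pin's axis, 125 mm above its tip, where the black grip begins.
- holder: Fixed blue block 60 x 60 x 45 mm, origin at the centre of its underside, with one vertical hole 35 mm deep in its middle (13.6 mm wide) in which the pin stands, its tip 10 mm above the worktop.
- stopper_a: Loose black rubber stopper, 22 mm across, 20 mm tall, in the beaker; origin at the centre of its underside.
- stopper_b: A second one like stopper_a.
- stopper_c: Loose black rubber stopper, 31 mm across, 24 mm tall, lying on the other two in the beaker; origin at the centre of its underside.
- citric_jar: Bystander: white jar with a blue cap, 60 mm across, 100 mm tall; loose; origin at the centre of its underside.
- nacl_jar: Bystander: white jar with a red cap, 66 mm across, 111 mm tall; loose; origin at the centre of its underside.
- tube_blue: Bystander: blue-capped tube, 34 mm across, 104 mm tall; loose; origin at the centre of its underside.

How it is judged:
By the outcome, as a careful person would: the job done as asked, in the order asked, and still so for the second after the job is handed in, while the arm keeps its last pose, push and grip.
It also fails if it takes over 62 s, if anything falls off the work surface, if the arm or the gripper's body presses on something with over 40 N, if the wrist force passes 120 N, or if a joint passes its speed limit or range.

## Working session

There is one attempt and no reset: what is moved stays moved. The work goes in short steps, Python scripts to look and compute and a tool call to move; the robot and the scene stay as the last step left them, time stands still between calls to the robot, and variables do not carry over. Pictures are saved under pics/ and viewed, at most 10 in all, crops included, and the job is handed in when it is done.

Besides the shell and the picture viewer there is one more tool, called by a JSON object that holds its "method" and its "body". step_arm: Moves the arm, as the interface text tells. Its arguments: {"type":"object","properties":{"rows":{"type":"array"}},"required":["rows"]}

```bash
mkdir -p pics; python3 - <<'E'
from plant import ctrl
import cv2,numpy as np
print(ctrl.get_obs())
for n in("scene","top"):
    cv2.imwrite(f"pics/{n}0.png",ctrl.snapshot(n)[:,:,::-1])
    m=ctrl.camera_model(n);print(n,m)
E
```

```text
{'clock': 0.0, 'joint_pos': array([ 9.04170007e+01,  2.05919063e+01,  6.32291585e-01, -2.03668572e-02,
       -7.01363656e+01, -1.65073153e+01]), 'qvel': array([-1.66468979e-05, -1.13500170e-02,  7.67098728e-02, -3.51113350e-02,
        1.69639031e-02,  4.52315261e-02]), 'tau': array([-8.63951955e-04, -5.82716918e+01,  2.93047106e+01,  6.99704289e+00,
        6.87337102e-03, -1.72168834e-04]), 'tool_pos': array([0.18696197, 0.64806286, 0.22560535]), 'orientation': array([ 1.79902535e+02, -8.91748411e-03, -1.60972433e+01]), 'force': array([-0.01287678, -0.08612249, -0.11049232]), 'moment': array([-0.02351323,  0.02895338, -0.0341115 ]), 'gripper_force': 0.0, 'opening': 0.0875433673230978}
scene {'intrinsics': array([[449.29772083,   0.        , 325.32792935],
       [  0.        , 449.29772083, 246.46000732],
       [  0.        ,   0.        ,   1.        ]]), 'distortion': array([-0.08379659,  0.        ,  0.        ,  0.        ,  0.        ]), 'R': array([[ 0.63583322, -0.77182271, -0.00241258],
       [-0.57377009, -0.47058068, -0.67032956],
       [ 0.51624026,  0.42760207, -0.74205961]]), 't': array([-0.19778216,  0.49060315,  0.65478336])}
top {'intrinsics': array([[545.07515123,   0.        , 319.89793853],
       [  0.        , 545.07515123, 236.39214021],
       [  0.        ,   0.        ,   1.        ]]), 'distortion': array([-0.1498017,  0.       ,  0.       ,  0.       ,  0.       ]), 'R': array([[ 0.01996597, -0.99969237, -0.01471463],
       [-0.99703248, -0.01881409, -0.07464756],
       [ 0.07434775,  0.01616138, -0.99710141]]), 't': array([0.22010819, 0.56083944, 1.46231126])}
```

View pics/scene0.png

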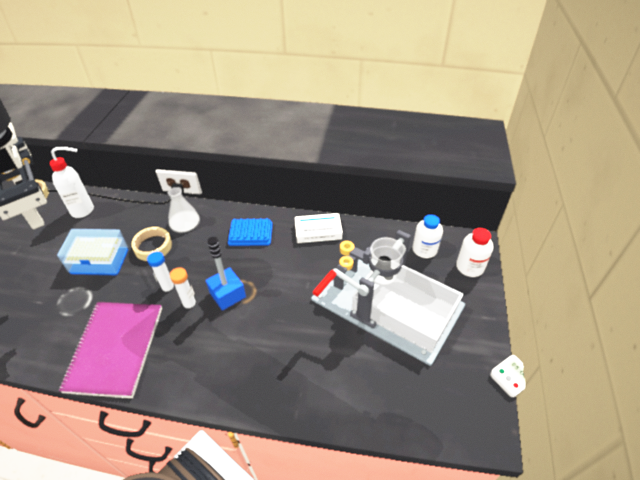

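View pics/top0.png

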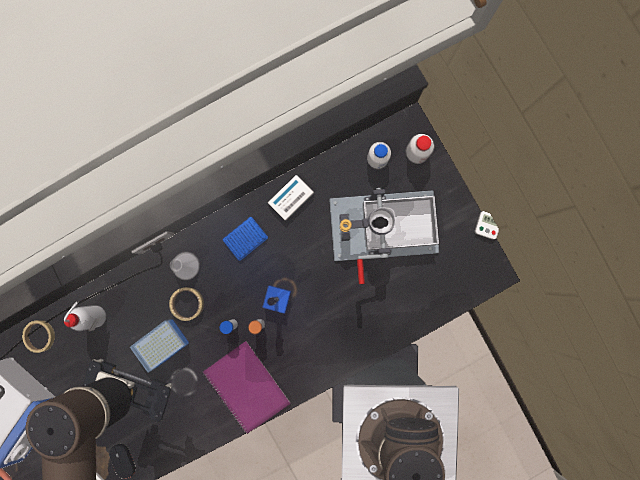

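The scene view shows the station (beaker near 387,255; red crank handle 325,283; bushings 346,247 and 346,263) and the holder (226,290). In the top view, the station is near (385,225), the handle near (361,270) and the holder near (277,299). I'll enlarge both to get accurate points.

```bash
python3 - <<'E'
import cv2
a=cv2.imread("pics/top0.png")[180:350,250:450];cv2.imwrite("pics/topc.png",cv2.resize(a,None,fx=3.5,fy=3.5,interpolation=cv2.INTER_CUBIC))
a=cv2.imread("pics/scene0.png")[225:365,195:475];cv2.imwrite("pics/scenec.png",cv2.resize(a,None,fx=2.8,fy=2.8,interpolation=cv2.INTER_CUBIC))
E
```

```text
(no output)
```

View pics/topc.png

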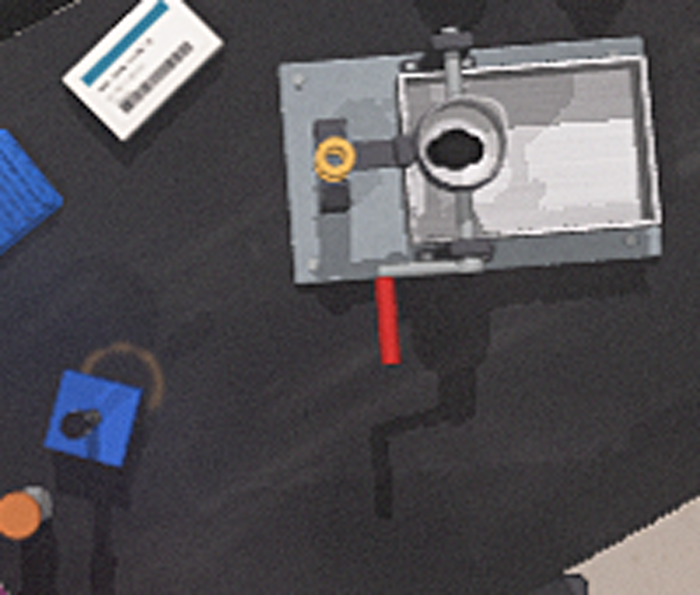

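View pics/scenec.png

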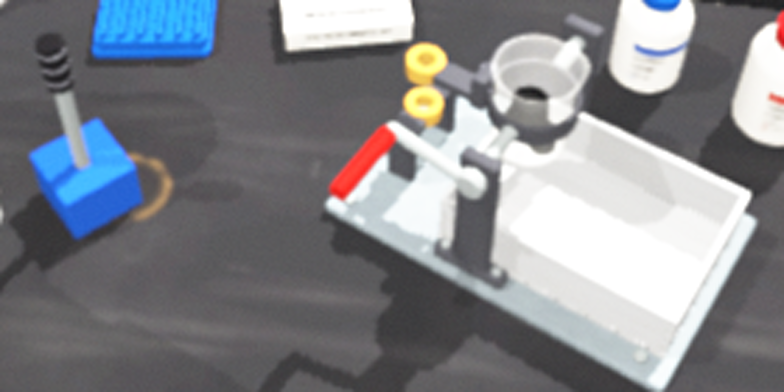

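```bash
cat >h.py <<'E'
import numpy as np,cv2
from scipy.optimize import least_squares
from scipy.spatial.transform import Rotation as Ro
def proj(m,X):
    return cv2.projectPoints(np.atleast_2d(X).astype(float),cv2.Rodrigues(m["R"])[0],m["t"],m["intrinsics"],m["distortion"])[0][:,0]
def body(p,P):
    P=np.atleast_2d(P);c,s=np.cos(p[2]),np.sin(p[2])
    return np.c_[p[0]+c*P[:,0]-s*P[:,1],p[1]+s*P[:,0]+c*P[:,1],P[:,2]]
def fit(obs,p0):  # obs: list of (model, pts mm, px)
    f=lambda p:np.concatenate([(proj(m,body(p,np.array(P)/1e3))-px).ravel() for m,P,px in obs])
    r=least_squares(f,p0,loss="soft_l1");return r.x,f(r.x).reshape(-1,2)
E
python3 - <<'E'
from h import *
from plant import ctrl
T,S=ctrl.camera_model("top"),ctrl.camera_model("scene")
tp=lambda a:(np.array(a)+.5)/3.5-.5+[250,180]
sp=lambda a:(np.array(a)+.5)/2.8-.5+[195,225]
P1=[[-125,87.5,10],[165,87.5,10],[165,-87.5,10],[-125,-87.5,10],[155,65,62],[155,-65,62],[-90,0,120.5],[-63.4,-155,150],[-63.4,-93,150]]
u1=tp([[280,66],[641,38],[661,256],[297,283],[646,60],[657,221],[334,157],[391,363],[385,278]])
P2=[[-125,-87.5,10],[165,-87.5,10],[165,87.5,10],[155,65,62],[-90,0,120.5],[-63.4,-155,144],[-63.4,-93,144]]
u2=sp([[328,208],[660,384],[754,220],[748,196],[427,60],[340,188],[388,133]])
for o in([(T,P1,u1),(S,P2,u2)],[(T,P1,u1)],[(S,P2,u2)]):
    p,r=fit(o,[.5,0,-1.6]);print(p.round(4),np.degrees(p[2]),r.round(1).tolist())
    print(body(p,np.array([[0,0,130],[-90,0,120.5],[-63.4,-124,144.2]])/1e3).round(4).tolist())
# holder/pin
H1=[[-30,30,45],[30,30,45],[30,-30,45],[-30,-30,45]]
v1=tp([[66,371],[143,389],[122,466],[45,446]])
g=lambda a:np.r_[(proj(T,[a[0],a[1],.180])-tp([75,428])).ravel(),(proj(S,[[a[0],a[1],.180],[a[0],a[1],.045]])-sp([[50,41],[82,163]])).ravel()]
r=least_squares(g,[.35,.2]);print("pin",r.x,r.fun.round(1))
p,r=fit([(T,H1,v1)],[.35,.2,-1.8]);print("holder",p,r.round(1).tolist())
print("x jars", [ctrl.get_obs()["clock"]])
E
```

```text
[ 0.5908  0.0754 -1.4774] -84.64831097921315 [[-0.6, -1.2], [0.3, -0.8], [0.3, -0.3], [-0.7, -0.0], [-0.3, -1.6], [0.9, 0.7], [0.3, -0.7], [-0.1, 0.7], [-0.3, 0.0], [-1.5, -1.7], [0.3, 2.5], [1.3, 0.1], [0.6, -0.5], [-0.3, -0.6], [-1.7, 3.0], [-0.2, 0.7]]
[[0.5908, 0.0754, 0.13], [0.5824, 0.165, 0.1205], [0.4615, 0.127, 0.1442]]
[ 0.59    0.0753 -1.4781] -84.68775512212501 [[-0.5, -1.0], [0.4, -0.4], [0.3, 0.1], [-0.7, 0.2], [-0.3, -1.3], [1.0, 1.1], [0.4, -0.3], [-0.1, 1.0], [-0.3, 0.3]]
[[0.59, 0.0753, 0.13], [0.5816, 0.1649, 0.1205], [0.4606, 0.127, 0.1442]]
[ 0.5923  0.0759 -1.479 ] -84.7385812143639 [[-1.2, -2.3], [0.4, 1.9], [1.4, -0.4], [0.7, -1.0], [-0.0, -1.2], [-1.5, 2.2], [0.0, 0.1]]
[[0.5923, 0.0759, 0.13], [0.584, 0.1655, 0.1205], [0.463, 0.1277, 0.1442]]
pin [0.38433103 0.34387959] [-0.1 -0.5 -0.3  0.7  0.1 -0.3]
holder [ 0.3847568   0.34318743 -1.80314425] [[0.0, -0.3], [-0.3, 0.2], [0.0, 0.0], [0.3, 0.0]]
x jars [0.1]
```

{"method": "step_arm", "body": {"rows": [[0,[18,-35,2],[0,0,0.08]],[0,[36,-70,4],[0,0,0.16]],[0,[54,-105,6],[0,0,0.24]],[0,[72,-140,8],[0,0,0.32]],[0,[90,-175,10],[0,0,0.374]]]}}

```text
clock: 0.52
tool_pos: [0.2774, 0.4716, 0.2362]
orientation: [180.0, 0.0, 5.6]
force: [0.5, 0.4, -0.0]
opening: 0.0873
gripper_force: 0.0
```

{"method": "step_arm", "body": {"rows": [[0,[18,-35,1],[0,0,0]],[0,[36,-70,2],[0,0,0]],[0,[54,-105,3],[0,0,0]],[0,[72,-140,4],[0,0,0]],[0,[90,-175,5],[0,0,0]]]}}

```text
clock: 0.93
tool_pos: [0.3673, 0.2966, 0.2416]
orientation: [-180.0, 0.0, 5.4]
force: [1.5, 0.1, -0.2]
opening: 0.0878
gripper_force: 0.0
```

{"method": "step_arm", "body": {"rows": [[0,[19,-35,0],[0,0,0]],[0,[38,-70,0],[0,0,0]],[0,[57,-105,0],[0,0,0]],[0,[75,-140,0],[0,0,0]],[0,[92,-171,0],[0,0,0]]]}}

```text
clock: 1.35
tool_pos: [0.4593, 0.1253, 0.2416]
orientation: [-180.0, -0.0, 5.3]
force: [1.1, 0.3, -0.6]
opening: 0.0875
gripper_force: 0.0
```

```bash
python3 - <<'E'
from plant import ctrl
import cv2
from h import *
o=ctrl.get_obs();m=ctrl.camera_model("wrist");im=ctrl.snapshot("wrist")
print(o["clock"],o["tool_pos"],o["orientation"],o["joint_pos"])
cv2.imwrite("pics/w1.png",im[:,:,::-1]);np.save("w1.npy",m,allow_pickle=True)
X=body([.5908,.0754,-1.4774],np.array([[-90,0,120.5],[-63.4,-155,144.2],[-63.4,-93,144.2],[0,0,165]])/1e3)
print(proj(m,X).round(1).tolist(),m["t"],(-m["R"].T@m["t"]).round(3))
E
```

```text
1.35 [0.45932278 0.12530698 0.24160294] [-1.79990790e+02 -1.98598249e-03  5.33750242e+00] [ 3.90101648e+01  8.38432329e-01 -2.20980406e+01 -7.12748641e-03
 -6.70567680e+01  5.63301158e+01]
[[268.3, 26.2], [312.7, 281.7], [312.5, 185.0], [437.4, 8.4]] [0.08154045 0.41570187 0.52889433] [0.53  0.132 0.401]
```

View pics/w1.png

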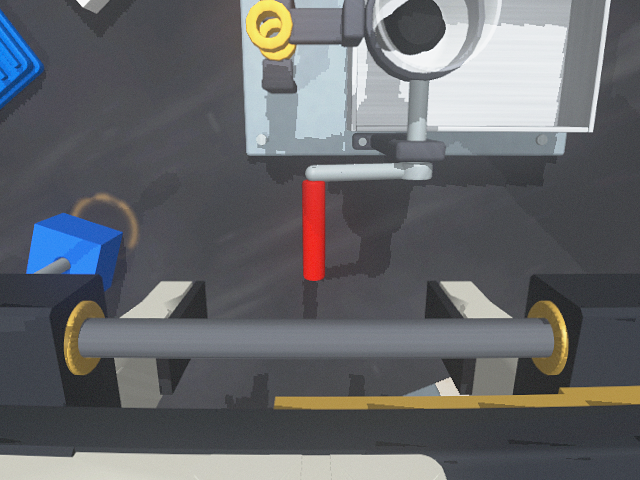

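The wrist view shows the red handle running from (314,181) to (314,279), nearly centred between the fingers. The upper bushing is at (270,25), within about 2 px of the prediction. The station fit holds, so I'll descend and grip.

{"method": "step_arm", "body": {"rows": [[0,[2,0,-30],[0,0,0]],[0,[3,0,-60],[0,0,0]],[0,[4,0,-90],[0,0,0]],[0,[4,1,-110],[0,0,0]],[0,[4,1,-117],[0,0,0]]]}}

```text
clock: 1.82
tool_pos: [0.4612, 0.1273, 0.1213]
orientation: [179.9, 0.3, 5.3]
force: [-0.9, 0.8, -0.2]
opening: 0.0876
gripper_force: 0.0
```

{"method": "step_arm", "body": {"rows": [[1,[0,0,0],[0,0,0]],[1,[0,0,0],[0,0,0]],[1,[0,0,0],[0,0,0]],[1,[0,0,0],[0,0,0]],[1,[0,0,0],[0,0,0]]]}}

```text
clock: 2.23
tool_pos: [0.4637, 0.1291, 0.1258]
orientation: [-179.9, -0.1, 5.4]
force: [-0.6, 0.4, -0.4]
opening: 0.0599
gripper_force: 0.0
```

```bash
python3 - <<'E'
import numpy as np
c,s=np.cos(-1.4774),np.sin(-1.4774)
f=lambda q:np.array([65*np.sin(q-1.35)*c,65*np.sin(q-1.35)*s,65*np.cos(q-1.35)])
for q in np.arange(0,2.75,.15):print(round(q,2),(f(q)-f(0)).round(1).tolist())
E
```

```text
0.0 [0.0, 0.0, 0.0]
0.15 [0.3, -2.8, 9.3]
0.3 [0.7, -7.0, 18.1]
0.45 [1.2, -12.5, 26.2]
0.6 [1.8, -19.0, 33.3]
0.75 [2.5, -26.6, 39.4]
0.9 [3.3, -35.0, 44.3]
1.05 [4.1, -44.0, 47.9]
1.2 [5.0, -53.5, 50.0]
1.35 [5.9, -63.1, 50.8]
1.5 [6.8, -72.8, 50.0]
1.65 [7.7, -82.3, 47.9]
1.8 [8.6, -91.3, 44.3]
1.95 [9.3, -99.7, 39.4]
2.1 [10.0, -107.3, 33.3]
2.25 [10.7, -113.8, 26.2]
2.4 [11.2, -119.3, 18.1]
2.55 [11.6, -123.5, 9.3]
2.7 [11.8, -126.3, 0.0]
```

{"method": "step_arm", "body": {"rows": [[1,[0,0,0],[0,0,0]],[1,[0,0,0],[0,0,0]],[1,[0,0,0],[0,0,0]],[1,[0,0,0],[0,0,0]],[1,[0,0,0],[0,0,0]]]}}

```text
clock: 2.65
tool_pos: [0.4631, 0.1285, 0.1246]
orientation: [-180.0, -0.0, 5.3]
force: [-0.9, -0.5, -0.4]
opening: 0.0265
gripper_force: 0.0
```

{"method": "step_arm", "body": {"rows": [[1,[0,0,0],[0,0,0]],[1,[0,0,0],[0,0,0]],[1,[0,0,0],[0,0,0]],[1,[0,0,0],[0,0,0]],[1,[0,0,0],[0,0,0]]]}}

```text
clock: 3.07
tool_pos: [0.4631, 0.1271, 0.1245]
orientation: [179.9, 0.0, 5.4]
force: [3.5, -7.3, -0.3]
opening: 0.0132
gripper_force: 30.0
```

{"method": "step_arm", "body": {"rows": [[1,[0,-3,9],[0,0,0]],[1,[1,-8,18],[0,0,0]],[1,[1,-13,26],[0,0,0]],[1,[2,-20,33],[0,0,0]],[1,[2,-28,39],[0,0,0]]]}}

```text
clock: 3.48
tool_pos: [0.4654, 0.1045, 0.1647]
orientation: [-179.6, -0.1, 5.3]
force: [-12.5, 23.6, 11.9]
opening: 0.0132
gripper_force: 30.0
```

{"method": "step_arm", "body": {"rows": [[1,[1,-8,5],[0,0,0]],[1,[2,-17,9],[0,0,0]],[1,[3,-27,11],[0,0,0]],[1,[4,-37,12],[0,0,0]],[1,[4,-46,11],[0,0,0]]]}}

```text
clock: 3.9
tool_pos: [0.4708, 0.0567, 0.1768]
orientation: [-179.8, -0.3, 5.4]
force: [-1.4, 8.7, 9.1]
opening: 0.0132
gripper_force: 30.0
```

{"method": "step_arm", "body": {"rows": [[1,[1,-9,-2],[0,0,0]],[1,[2,-18,-6],[0,0,0]],[1,[3,-27,-11],[0,0,0]],[1,[3,-34,-17],[0,0,0]],[1,[4,-41,-24],[0,0,0]]]}}

```text
clock: 4.32
tool_pos: [0.4746, 0.0146, 0.1518]
orientation: [-179.9, -0.2, 5.4]
force: [-1.3, 6.3, 5.8]
opening: 0.0128
gripper_force: 30.0
```

{"method": "step_arm", "body": {"rows": [[1,[0,-3,-5],[0,0,0]],[1,[0,-6,-10],[0,0,0]],[1,[1,-8,-15],[0,0,0]],[1,[1,-10,-20],[0,0,0]],[1,[1,-11,-25],[0,0,0]]]}}

```text
clock: 4.73
tool_pos: [0.4756, 0.0023, 0.1268]
orientation: [180.0, -0.2, 5.4]
force: [0.7, -5.4, 7.6]
opening: 0.0131
gripper_force: 30.0
```

{"method": "step_arm", "body": {"rows": [[1,[0,0,0],[0,0,0]],[1,[0,0,0],[0,0,0]],[1,[0,0,0],[0,0,0]],[1,[0,0,0],[0,0,0]],[1,[0,0,0],[0,0,0]]]}}

```text
clock: 5.15
tool_pos: [0.4756, 0.0022, 0.1264]
orientation: [180.0, -0.2, 5.4]
force: [5.9, -5.1, -0.7]
opening: 0.013
gripper_force: 30.0
```

```bash
python3 - <<'E'
from plant import ctrl
import cv2,numpy as np
a,b,c=[ctrl.snapshot(n)[:,:,::-1] for n in("scene","top","wrist")]
r=lambda i,f:cv2.resize(i,None,fx=f,fy=f,interpolation=cv2.INTER_CUBIC)
x=r(a[220:370,300:480],2.2);y=r(b[175:275,320:450],2.5)
m=np.zeros((600,800,3),np.uint8);m[:330,:396]=x[:330,:396];m[:250,400:725]=y;w=r(c[:300,200:],.85)[:260];m[335:335+w.shape[0],:w.shape[1]]=w
cv2.imwrite("pics/t1.png",m)
E
```

```text
(no output)
```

View pics/t1.png

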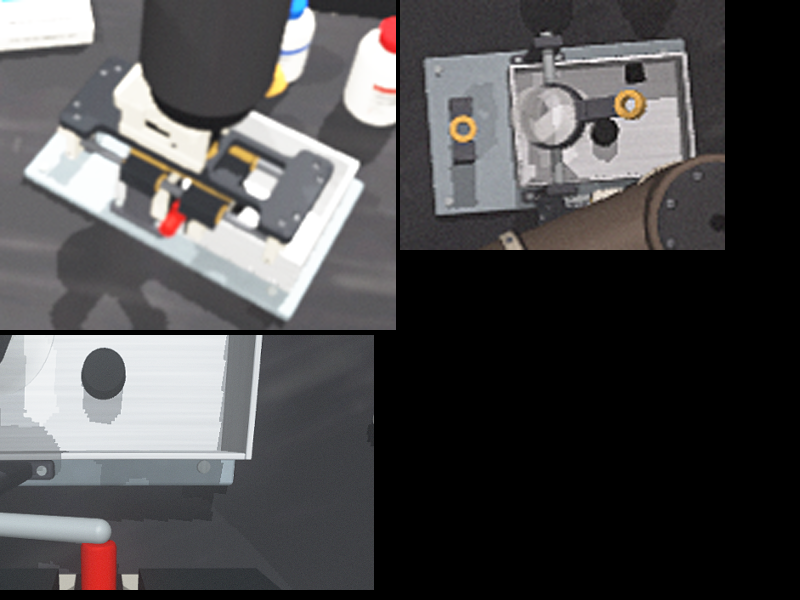

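At full tilt, two stoppers lie in the tray, at (605,132) and (635,72) in the top crop. The third isn't visible, so I'll crank back and check.

{"method": "step_arm", "body": {"rows": [[1,[0,3,9],[0,0,0]],[1,[-1,7,18],[0,0,0]],[1,[-1,12,26],[0,0,0]],[1,[-2,19,33],[0,0,0]],[1,[-2,27,39],[0,0,0]]]}}

```text
clock: 5.72
tool_pos: [0.4731, 0.0284, 0.1655]
orientation: [179.8, -0.1, 5.4]
force: [5.1, -10.4, 0.1]
opening: 0.0133
gripper_force: 30.0
```

```bash
python3 - <<'E'
from plant import ctrl
import cv2,numpy as np
b,c=[ctrl.snapshot(n)[:,:,::-1] for n in("top","wrist")]
r=lambda i,f:cv2.resize(i,None,fx=f,fy=f,interpolation=cv2.INTER_CUBIC)
y=r(b[175:275,320:450],3);w=r(c[:300],.6)
m=np.zeros((300,790,3),np.uint8);m[:300,:390]=y;m[:180,400:784]=w
cv2.imwrite("pics/t2.png",m)
E
```

```text
(no output)
```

View pics/t2.png

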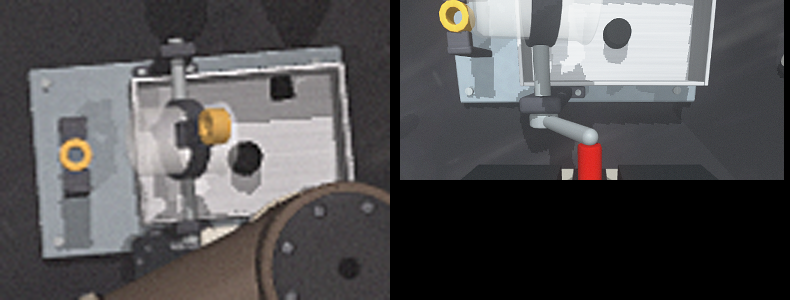

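{"method": "step_arm", "body": {"rows": [[1,[-1,9,5],[0,0,0]],[1,[-2,18,9],[0,0,0]],[1,[-3,27,11],[0,0,0]],[1,[-4,37,12],[0,0,0]],[1,[-4,47,11],[0,0,0]]]}}

```text
clock: 6.23
tool_pos: [0.4688, 0.0755, 0.1771]
orientation: [179.9, -0.1, 5.4]
force: [0.4, -8.5, 5.8]
opening: 0.0128
gripper_force: 30.0
```

{"method": "step_arm", "body": {"rows": [[1,[-1,9,-2],[0,0,0]],[1,[-2,18,-6],[0,0,0]],[1,[-3,26,-11],[0,0,0]],[1,[-3,33,-17],[0,0,0]],[1,[-4,40,-25],[0,0,0]]]}}

```text
clock: 6.65
tool_pos: [0.4651, 0.1162, 0.1514]
orientation: [179.9, -0.1, 5.4]
force: [3.7, -6.0, 4.3]
opening: 0.0129
gripper_force: 30.0
```

{"method": "step_arm", "body": {"rows": [[1,[0,4,-7],[0,0,0]],[1,[-1,7,-14],[0,0,0]],[1,[-1,10,-20],[0,0,0]],[1,[-1,12,-27],[0,0,0]],[1,[-1,12,-30],[0,0,0]]]}}

```text
clock: 7.07
tool_pos: [0.4647, 0.1273, 0.1234]
orientation: [179.8, -0.1, 5.5]
force: [-11.1, -11.0, 48.9]
opening: 0.0128
gripper_force: 30.0
```

```bash
python3 - <<'E'
from plant import ctrl
import cv2,numpy as np
print(ctrl.get_obs()["tool_pos"],ctrl.get_obs()["force"])
b,c,s=[ctrl.snapshot(n)[:,:,::-1] for n in("top","wrist","scene")]
r=lambda i,f:cv2.resize(i,None,fx=f,fy=f,interpolation=cv2.INTER_CUBIC)
y=r(b[175:275,320:450],3);w=r(c[:300],.6);z=r(s[215:365,300:480],2)
m=np.zeros((600,790,3),np.uint8);m[:300,:390]=y;m[:180,400:784]=w;m[300:,:360]=z
cv2.imwrite("pics/t3.png",m)
E
```

```text
[0.46471174 0.12734706 0.12341273] [-11.14851923 -11.00001157  48.91143699]
```

View pics/t3.png

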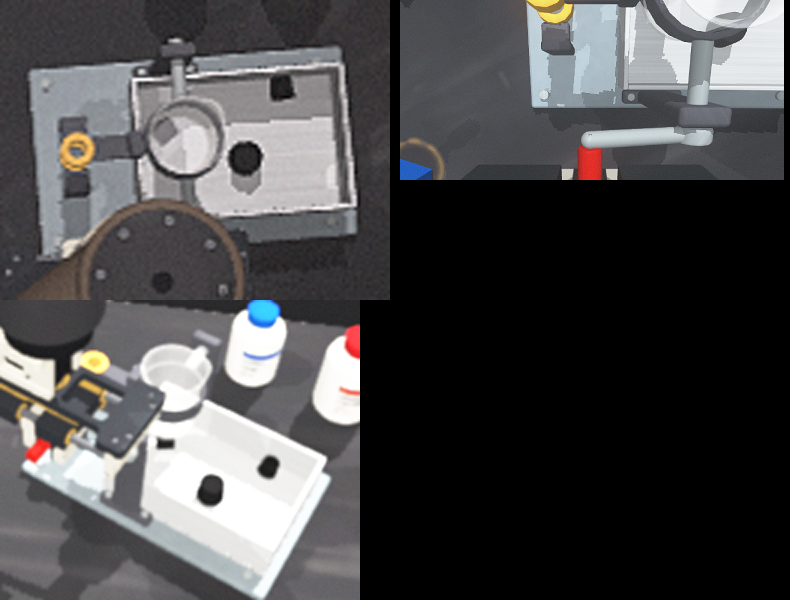

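The beaker is empty and back upright. All three stoppers are in the tray: scene crop (166,443), (210,490) and (269,467). I'll release the handle, rise and go to the pin.

{"method": "step_arm", "body": {"rows": [[1,[0,0,2],[0,0,0]],[0,[0,0,3],[0,0,0]],[0,[0,0,3],[0,0,0]],[0,[0,0,3],[0,0,0]],[0,[0,0,3],[0,0,0]]]}}

```text
clock: 7.63
tool_pos: [0.4628, 0.1285, 0.1232]
orientation: [-180.0, 0.0, 5.3]
force: [0.3, -0.1, -0.4]
opening: 0.0345
gripper_force: 0.0
```

{"method": "step_arm", "body": {"rows": [[0,[0,0,15],[0,0,0]],[0,[0,0,40],[0,0,0]],[0,[0,0,70],[0,0,0]],[0,[0,10,95],[0,0,0]],[0,[-10,40,100],[0,0,0]]]}}

```text
clock: 8.05
tool_pos: [0.4553, 0.1684, 0.2278]
orientation: [-179.9, -0.3, 5.2]
force: [1.8, 0.0, 0.1]
opening: 0.0674
gripper_force: 0.0
```

{"method": "step_arm", "body": {"rows": [[0,[-14,36,0],[0,0,0]],[0,[-28,72,0],[0,0,0]],[0,[-42,108,0],[0,0,0]],[0,[-56,144,0],[0,0,0]],[0,[-69,175,0],[0,0,0]]]}}

```text
clock: 8.47
tool_pos: [0.3827, 0.3457, 0.2234]
orientation: [-180.0, 0.0, 5.4]
force: [-0.1, -0.5, 0.1]
opening: 0.0876
gripper_force: 0.0
```

```bash
python3 - <<'E'
from plant import ctrl
from h import *
o=ctrl.get_obs();m=ctrl.camera_model("wrist");im=ctrl.snapshot("wrist")
print(o["clock"],o["tool_pos"],o["orientation"],o["force"])
T=ctrl.camera_model("top");tm=ctrl.snapshot("top")
cv2.imwrite("pics/w2.png",im[:,:,::-1])
print(proj(m,[[.3845,.3436,.18],[.3845,.3436,.135],[.3845,.3436,.045]]).round(1).tolist())
# hue-based yellow ring check in top: current ring vs first image
a=cv2.imread("pics/top0.png");b=tm[:,:,::-1]
for i in(a,b):
    h=cv2.cvtColor(np.ascontiguousarray(i[200:250,330:365]),cv2.COLOR_BGR2HSV);k=cv2.inRange(h,(15,130,120),(32,255,255));y,x=np.nonzero(k);print("ring",x.mean()+330,y.mean()+200,len(x))
E
```

```text
8.4667 [0.38271067 0.34570664 0.22344022] [-1.79976951e+02  9.39110179e-03  5.38333922e+00] [-0.14064476 -0.52823473  0.0558185 ]
[[319.4, 264.3], [318.7, 239.8], [317.9, 209.3]]
ring 345.18279569892474 225.13978494623655 93
ring 345.26666666666665 225.0888888888889 90
```

View pics/w2.png

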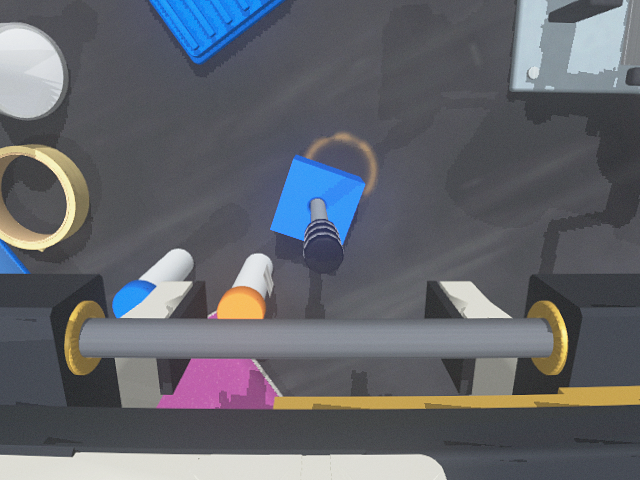

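```bash
python3 - <<'E'
from plant import ctrl
from h import *
m=ctrl.camera_model("wrist");o=ctrl.get_obs();print(o["clock"],o["tool_pos"],(-m["R"].T@m["t"]).round(4),m["R"].round(3).tolist())
print("plate corner",proj(m,body([.5908,.0754,-1.4774],[[-.125,-.0875,.01]])))
H=np.array([[-30,30,45],[30,30,45],[30,-30,45],[-30,-30,45],[-30,30,0],[30,30,0]])/1e3
print("holder",proj(m,body([.3848,.3432,-1.803],H)).round(0).tolist())
f=lambda a:(proj(m,[[a[0],a[1],.18],[a[0],a[1],.045]])-[[323,252],[317,203]]).ravel()
r=least_squares(f,[.38,.34]);print(r.x,r.fun)
im=cv2.imread("pics/w2.png");h=cv2.cvtColor(im[140:290,255:380],cv2.COLOR_BGR2HSV);k=cv2.inRange(h,(100,150,60),(125,255,255))
c=max(cv2.findContours(k,0,2)[0],key=cv2.contourArea);print(cv2.approxPolyDP(cv2.convexHull(c),4,True)[:,0]+[255,140])
E
```

```text
8.5667 [0.38240396 0.34739728 0.22301437] [0.4536 0.3541 0.382 ] [[0.097, -0.995, 0.0], [-0.96, -0.094, 0.264], [-0.263, -0.026, -0.965]]
plate corner [[513.29426412  92.80825913]]
holder [[297.0, 161.0], [369.0, 186.0], [343.0, 254.0], [274.0, 232.0], [299.0, 156.0], [363.0, 178.0]]
[0.39046996 0.34484538] [-1.39226566  0.76199303  2.24949746 -1.19599257]
[[295 155]
 [363 181]
 [342 244]
 [302 240]
 [270 229]]
```

```bash
cat >hf.py <<'E'
from plant import ctrl
from h import *
def mask(im,roi):
    x0,y0,x1,y1=roi;h=cv2.cvtColor(im,cv2.COLOR_RGB2HSV);k=np.zeros(im.shape[:2],np.uint8)
    k[y0:y1,x0:x1]=cv2.inRange(h,(100,130,40),(125,255,255))[y0:y1,x0:x1]
    c=max(cv2.findContours(k,0,1)[0],key=cv2.contourArea);hu=cv2.convexHull(c)
    return cv2.fillPoly(np.zeros_like(k),[hu],255)
H=np.array([[a,b,c] for a in(-30,30) for b in(-30,30) for c in(0,45)])/1e3
def soft(m,p):
    q=cv2.convexHull(proj(m,body(p,H)).astype(np.float32));k=np.zeros((480,640),np.uint8)
    return cv2.fillPoly(k,[np.round(q*16).astype(np.int32)],255,cv2.LINE_AA,4)
from scipy.optimize import minimize
mw=ctrl.camera_model("wrist");iw=ctrl.snapshot("wrist");mt=ctrl.camera_model("top")
it=cv2.imread("pics/top0.png")[:,:,::-1].copy()
kw=mask(iw,(255,140,385,300));kt=mask(it,(255,280,300,320))
for name,L in(("wrist",[(mw,kw)]),("top",[(mt,kt)])):
    f=lambda p:sum(np.abs(soft(m,p).astype(float)-cv2.GaussianBlur(k,(3,3),0)).sum()/255 for m,k in L)
    r=minimize(f,[.386,.345,-1.8],method="Nelder-Mead",options=dict(initial_simplex=[[.386,.345,-1.8],[.391,.345,-1.8],[.386,.35,-1.8],[.386,.345,-1.7]]))
    print(name,r.x,r.fun,[int((k>0).sum()) for m,k in L])
# dark grip blob in wrist
g=cv2.cvtColor(iw,cv2.COLOR_RGB2GRAY);o=ctrl.get_obs();print(o["tool_pos"],o["clock"])
s=iw[190:285,285:365].copy();print(cv2.imwrite("pics/w3.png",s[:,:,::-1]))
for r in range(196,284,4):
    xs=np.nonzero(g[r,290:360]<45)[0]+290;print(r,(xs.min(),xs.max()) if len(xs) else None,end="; ")
E
python3 hf.py
```

```text
wrist [ 0.38660235  0.34473152 -1.80625088] 285.61176470588236 [5921]
top [ 0.38524444  0.34575771 -1.83858603] 39.51764705882353 [577]
[0.38281919 0.34557118 0.22290978] 8.6167
True
196 None; 200 None; 204 None; 208 None; 212 None; 216 None; 220 None; 224 (np.int64(331), np.int64(331)); 228 None; 232 None; 236 None; 240 None; 244 (np.int64(343), np.int64(343)); 248 None; 252 None; 256 None; 260 None; 264 None; 268 None; 272 None; 276 None; 280 None;
```

The wrist picture shows the pin's grip top at (323,252) and the shaft entering the holder at (317,203). The combined estimate puts the pin at x≈0.387, y≈0.345. I'll descend on it now.

{"method": "step_arm", "body": {"rows": [[0,[2,0,-10],[0,0,0]],[0,[4,0,-35],[0,0,0]],[0,[4,0,-60],[0,0,0]],[0,[4,0,-78],[0,0,0]],[0,[4,0,-84],[0,0,0]]]}}

```text
clock: 9.03
tool_pos: [0.3873, 0.3406, 0.136]
orientation: [179.8, 0.2, 5.2]
force: [-1.0, -0.6, -0.4]
opening: 0.0876
gripper_force: 0.0
```

{"method": "step_arm", "body": {"rows": [[1,[0,0,0],[0,0,0]],[1,[0,0,0],[0,0,0]],[1,[0,0,0],[0,0,0]],[1,[0,0,0],[0,0,0]],[1,[0,0,0],[0,0,0]]]}}

```text
clock: 9.45
tool_pos: [0.3884, 0.344, 0.1406]
orientation: [-179.9, -0.1, 5.3]
force: [-0.4, 0.1, 1.1]
opening: 0.0596
gripper_force: 0.0
```

{"method": "step_arm", "body": {"rows": [[1,[0,0,0],[0,0,0]],[1,[0,0,0],[0,0,0]],[1,[0,0,0],[0,0,0]],[1,[0,0,0],[0,0,0]],[1,[0,0,0],[0,0,0]]]}}

```text
clock: 9.87
tool_pos: [0.388, 0.3436, 0.1396]
orientation: [-180.0, 0.0, 5.3]
force: [0.5, 0.0, 0.5]
opening: 0.0266
gripper_force: 0.0
```

{"method": "step_arm", "body": {"rows": [[1,[0,0,0],[0,0,0]],[1,[0,0,0],[0,0,0]],[1,[0,0,0],[0,0,0]],[1,[0,0,0],[0,0,0]],[1,[0,0,0],[0,0,0]]]}}

```text
clock: 10.28
tool_pos: [0.3881, 0.3437, 0.1396]
orientation: [-180.0, -0.0, 5.3]
force: [-0.4, 1.3, -0.9]
opening: 0.0196
gripper_force: 30.0
```

{"method": "step_arm", "body": {"rows": [[1,[0,0,10],[0,0,0]],[1,[0,0,35],[0,0,0]],[1,[0,0,65],[0,0,0]],[1,[4,-4,100],[0,0,0]],[1,[20,-18,132],[0,0,0]]]}}

```text
clock: 10.7
tool_pos: [0.4071, 0.3256, 0.274]
orientation: [180.0, 0.0, 5.5]
force: [1.0, 0.7, -0.6]
opening: 0.0191
gripper_force: 30.0
```

{"method": "step_arm", "body": {"rows": [[1,[20,-18,0],[0,0,0]],[1,[45,-42,0],[0,0,0]],[1,[70,-65,0],[0,0,0]],[1,[95,-88,0],[0,0,0]],[1,[120,-111,0],[0,0,0]]]}}

```text
clock: 11.12
tool_pos: [0.5287, 0.2128, 0.2724]
orientation: [180.0, 0.0, 5.4]
force: [0.1, 1.8, -1.6]
opening: 0.0188
gripper_force: 30.0
```

{"method": "step_arm", "body": {"rows": [[1,[20,-18,0],[0,0,0]],[1,[38,-35,0],[0,0,0]],[1,[50,-46,0],[0,0,0]],[1,[55,-51,0],[0,0,0]],[1,[55,-51,0],[0,0,0]]]}}

```text
clock: 11.53
tool_pos: [0.5835, 0.1621, 0.2715]
orientation: [180.0, 0.1, 5.2]
force: [0.1, 0.1, -0.4]
opening: 0.0195
gripper_force: 30.0
```

```bash
cat >look.py <<'E'
from plant import ctrl
from h import *
import sys
o=ctrl.get_obs();print(o["clock"],o["tool_pos"],o["orientation"],o["force"],o["joint_pos"])
c,s=[ctrl.snapshot(n)[:,:,::-1] for n in("wrist","scene")]
mw,ms=ctrl.camera_model("wrist"),ctrl.camera_model("scene")
t=o["tool_pos"];tip=t-[0,0,.1296]
P=np.array([[.5833,.164,.1205],tip,tip+[0,0,.01],tip+[0,0,.1],[.5833,.164,.071],[.5833,.164,.055]])
print("wrist",proj(mw,P).round(1).tolist());print("scene",proj(ms,P).round(1).tolist())
cv2.imwrite("pics/cw.png",c);cv2.imwrite("pics/cs.png",s)
r=lambda i,f:cv2.resize(i,None,fx=f,fy=f,interpolation=cv2.INTER_CUBIC)
u,v=proj(ms,P[:1])[0].astype(int);x0,y0=u-50,v-55
m=np.zeros((600,800,3),np.uint8);m[:440,:400]=r(s[y0:y0+110,x0:x0+100],4);u,v=proj(mw,P[:1])[0].astype(int);
a0,b0=max(0,min(u-95,440)),max(0,min(v-130,220));m[:520,405:785]=r(c[b0:b0+260,a0:a0+190],2)[:520,:380]
print("scene crop",x0,y0,"wrist crop",a0,b0);cv2.imwrite(sys.argv[1],m)
E
python3 look.py pics/i1.png
```

```text
11.5333 [0.58353902 0.16209023 0.27147076] [1.79951347e+02 5.81394221e-02 5.22132557e+00] [ 0.10735228  0.12932749 -0.38707242] [ 3.39964810e+01  1.26550533e+01 -4.44568078e+00  1.53298404e-02
 -7.29736467e+01  6.12203710e+01]
wrist [[314.4, 217.8], [317.1, 224.6], [317.1, 228.1], [318.0, 275.4], [314.5, 204.9], [314.5, 201.4]]
scene [[347.5, 245.5], [348.7, 238.8], [348.8, 235.5], [350.6, 202.6], [346.7, 260.8], [346.5, 265.6]]
scene crop 297 190 wrist crop 219 87
```

View pics/i1.png

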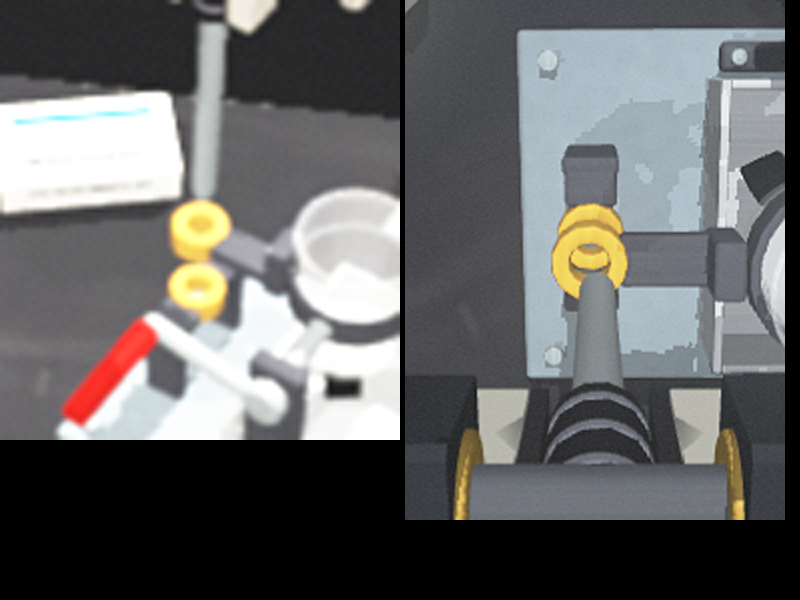

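The scene crop shows the tip at (204,197) just above the upper bushing, whose mouth is at (203,221). In the wrist crop, the tip is at (596,274) and the ring at (590,260). Both agree with the model to about 1 mm and the pin is vertical, so I'll descend gently.

{"method": "step_arm", "body": {"rows": [[1,[0,0,-4],[0,0,0]],[1,[0,0,-8],[0,0,0]],[1,[0,0,-12],[0,0,0]],[1,[0,0,-13],[0,0,0]],[1,[0,0,-13],[0,0,0]]]}}

```text
clock: 12.05
tool_pos: [0.5825, 0.1638, 0.258]
orientation: [180.0, 0.1, 5.4]
force: [-0.3, -0.8, -1.3]
opening: 0.0195
gripper_force: 30.0
```

{"method": "step_arm", "body": {"rows": [[1,[0,0,-3],[0,0,0]],[1,[0,0,-6],[0,0,0]],[1,[0,0,-9],[0,0,0]],[1,[0,0,-12],[0,0,0]],[1,[0,0,-13],[0,0,0]]]}}

```text
clock: 12.47
tool_pos: [0.5828, 0.1634, 0.2448]
orientation: [180.0, 0.0, 5.3]
force: [-0.0, -0.2, -1.5]
opening: 0.0192
gripper_force: 30.0
```

{"method": "step_arm", "body": {"rows": [[1,[0,0,-3],[0,0,0]],[1,[0,0,-6],[0,0,0]],[1,[0,0,-9],[0,0,0]],[1,[0,0,-12],[0,0,0]],[1,[0,0,-12],[0,0,0]]]}}

```text
clock: 12.88
tool_pos: [0.583, 0.1636, 0.2329]
orientation: [-180.0, 0.0, 5.3]
force: [1.6, 1.1, -1.9]
opening: 0.0191
gripper_force: 30.0
```

{"method": "step_arm", "body": {"rows": [[1,[0.5,0.5,-5],[0,0,0]],[1,[0.5,0.5,-11],[0,0,0]],[1,[0.5,0.5,-17],[0,0,0]],[1,[0.5,0.5,-23],[0,0,0]],[1,[0.5,0.5,-25],[0,0,0]]]}}

```text
clock: 13.3
tool_pos: [0.5831, 0.1639, 0.2071]
orientation: [180.0, 0.1, 5.3]
force: [-0.0, -0.6, -0.8]
opening: 0.0195
gripper_force: 30.0
```

{"method": "step_arm", "body": {"rows": [[1,[0,0,-3],[0,0,0]],[1,[0,0,-6],[0,0,0]],[1,[0,0,-9],[0,0,0]],[1,[0,0,-12],[0,0,0]],[1,[0,0,-13],[0,0,0]]]}}

```text
clock: 13.72
tool_pos: [0.5834, 0.1639, 0.195]
orientation: [180.0, 0.0, 5.3]
force: [0.2, 0.1, -2.1]
opening: 0.0193
gripper_force: 30.0
```

{"method": "step_arm", "body": {"rows": [[1,[0,0,-4],[0,0,0]],[1,[0,0,-8],[0,0,0]],[1,[0,0,-12],[0,0,0]],[1,[0,0,-15],[0,0,0]],[1,[0,0,-15],[0,0,0]]]}}

```text
clock: 14.13
tool_pos: [0.5833, 0.164, 0.1797]
orientation: [180.0, 0.1, 5.3]
force: [-1.0, 0.8, -1.2]
opening: 0.019
gripper_force: 30.0
```

{"method": "step_arm", "body": {"rows": [[1,[0,0,-4],[0,0,0]],[1,[0,0,-8],[0,0,0]],[1,[0,0,-12],[0,0,0]],[1,[0,0,-15],[0,0,0]],[1,[0,0,-15],[0,0,0]]]}}

```text
clock: 14.55
tool_pos: [0.5832, 0.1639, 0.1647]
orientation: [180.0, 0.1, 5.3]
force: [0.7, 0.4, -1.1]
opening: 0.0193
gripper_force: 30.0
```

{"method": "step_arm", "body": {"rows": [[1,[0,0,0],[0,0,0]],[1,[0,0,0],[0,0,0]],[1,[0,0,0],[0,0,0]],[1,[0,0,0],[0,0,0]],[1,[0,0,0],[0,0,0]]]}}

```text
clock: 14.97
tool_pos: [0.5836, 0.1641, 0.1657]
orientation: [-180.0, -0.0, 5.3]
force: [0.7, 0.2, -1.3]
opening: 0.0194
gripper_force: 30.0
```

```bash
python3 - <<'E'
from plant import ctrl
from h import *
o=ctrl.get_obs();print(o["tool_pos"],o["force"],o["qvel"].round(2))
s=ctrl.snapshot("scene");b=ctrl.snapshot("top");ms=ctrl.camera_model("scene")
print("ring/shaft cols",proj(ms,[[.5833,.164,.13],[.5833,.164,.095],[.5833,.164,.045],[.5833,.164,.035]]).round(1).tolist())
# gap between bushings: does grey shaft show between (rows 246-258)?
for u,v in proj(ms,[[.5833,.164,.13],[.5833,.164,.095],[.5833,.164,.088],[.5833,.164,.08]]).round().astype(int):
    print(u,v,s[v,u-4:u+5].tolist(),cv2.imread("pics/scene0.png")[v,u,::-1])
E
```

```text
[0.58361249 0.16406292 0.16572961] [ 0.73631066  0.15880062 -1.29277865] [-0.03  0.03 -0.02 -0.04 -0.    0.06]
ring/shaft cols [[347.7, 242.4], [347.1, 253.5], [346.3, 268.4], [346.2, 271.3]]
348 242 [[255, 254, 157], [238, 217, 176], [188, 191, 189], [193, 198, 196], [194, 198, 194], [210, 202, 186], [245, 223, 164], [255, 235, 135], [222, 177, 113]] [255 255 149]
347 254 [[226, 180, 97], [241, 202, 104], [244, 209, 104], [245, 211, 102], [244, 207, 99], [234, 192, 103], [183, 151, 105], [120, 111, 109], [99, 100, 108]] [235 193  92]
347 256 [[228, 192, 133], [203, 189, 165], [195, 193, 183], [202, 199, 187], [200, 195, 182], [194, 191, 177], [194, 184, 172], [187, 177, 173], [156, 152, 158]] [253 235 154]
347 258 [[255, 255, 178], [255, 241, 192], [209, 208, 198], [193, 198, 196], [191, 194, 191], [225, 210, 183], [255, 245, 173], [255, 255, 167], [255, 245, 165]] [255 254 139]
```

The scene pixels show the grey shaft entering both bushings. The tip is about 19 mm below the lower one, and wrist forces are under 2 N. Handing in.

```bash
python3 -c "
from plant import ctrl
print(ctrl.close_job())"
```

```text
the job is handed in; nothing more can be done
None
```

I handed the job in at about 15 s: all three stoppers are in the tray, the beaker is cranked back upright against its stop, and the pin is held at rest through both bushings with its tip about 19 mm below the lower one (worked out from the arm's position, not seen directly).

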